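Pop the battery hatch of the studio charger

ROBOT

A 7-joint arm with a two-finger parallel gripper is mounted at the origin on the work surface. World frame = base frame: x ahead of the robot, y to its left, z up, the work surface at z = 0. Lengths are in mm, angles in rad, forces in N, time in s.
With the tool pointing down it reaches from about 350 to 775 mm from the base axis. Payload 3.1 kg.
Tool frame: the origin (TCP) lies between the finger pads; the fingertips stand 17 mm ahead of it and the grasp point (between the pads) lies 2 mm behind it (ctrl.tcp_to_tips is the z of the fingertips in the tool frame, in mm); z points along the fingers, y is the line along which they close (so a half turn about z gives the same grasp; the last joint's range is limited). The gripper opens to 85 mm and grips with 20 to 120 N. Pads are 22 mm wide; open, the fingers measure 114 mm over their backs; the gripper's body (76 mm by 85 mm) begins 54 mm behind the grasp point. The pads swing forward as they close: fully open they stand 13 mm farther back than shut.
Start: joints at [1.169, 0.311, 0.014, 1.512, -0.004, 1.319, -0.027], TCP at [193.681, -514.787, 213.604] pointing down, gripper open.
Joint ranges: [-2.7, 2.7], [-0.3, 1.91], [-1.27, 1.3], [0.12, 2.57], [-1.44, 4.58], [0.2, 2.03], [-3.05, 3.05]. Speed limits (rad/s): [2.79, 2.79, 3.14, 3.14, 3.14, 3.14, 3.14].

INTERFACE

Orientations are given as a 3x3 rotation matrix whose columns are the frame's x, y, z axes.
In Python, from station import ctrl gives the robot as it stands.
- The arm moves only by the tool servo_tool, never from a script. Its argument "increments" is text: rows parted by semicolons, each of 6 numbers parted by spaces: the shift along the tool's x, y, z in cm, then the turn, a rotation vector about the tool's x, y, z in rad. In form: tx ty tz wx wy wz; .... A call has 1 to 10 rows; each row is the pose to reach, as a shift and turn from the pose commanded when the call began, along the tool's axes at that moment; what a row does not reach only later rows make up. A row lasts 1/12 s, in which the tool goes at most 41.7 mm and 7.16 degrees, less where a joint would pass 70% of its speed; a pose out of reach is approached as far as the arm can. A call with a gripper value outside its range is refused whole. "jaw" is the opening, from 0 (shut) to 1 (fully open), set as the call begins (left out, the last holds). The fingers move at their own pace and stop on an object; "grip_force" is the grip in N (left out, the last holds). Time passes only in rows, so rows that repeat a pose let the fingers close. It gives the time, the measured TCP pose, the force, the opening and the grip force at its end, in the units of the state.
- ctrl.sense(): the state, without advancing time (a new reading comes with each control period).
- ctrl.read_camera(name): name is "scene" or "top" or "wrist"; returns a dict with "color" (384x512x3 uint8, red, green, blue), "mtx" (3x3 intrinsics, pixels), "T" (4x4, takes a point from camera to world coordinates). Camera axes: x right, y down, z forward; pixel columns grow to the right and rows downward; lengths in mm; the calibration is good to about 2 mm. A picture is of the moment at which its call begins. There is no depth.
- ctrl.hand_in(): hands the job in; it is judged then, once.
Trained networks look in a picture, given as the dict that the camera call returned (one of the last four; its "shot" number tells which), for a name from the list of things; names that differ only in an ending like _2 or _b are one class to them, and where a whole thing is asked for, a point or a joint stands for the part that bears it (a point fixed in the world has none). Each returns a list of dicts, best first, with "p" (0 to 1); they miss things now and then, are a little off and sometimes report something else, mostly with a low value. They report only what shows in the picture. A call takes as long as a camera call. They do not tell look-alikes from the thing itself.
- ctrl.silhouettes(picture, target): "pixels" (384x512 bool, what is visible of it) and "extent" ([left, top, right, bottom] in pixels, round what is visible of it).
The state is a dict: "time_s": time; "qpos": joint angles; "qvel": joint speeds; "joint_torque": joint torques, N m; "ee_pos": TCP position; "orientation": TCP orientation; "wrist_force": force on the tool from outside, world axes, zero at the start; "ft_torque": the same for the moment, N m; "width": finger opening in mm; "grasp_force": force on a finger pad.
Only numpy, scipy, OpenCV 4.12 (cv2) and the standard library are available. Lean on these libraries where they do the work, as an engineer would, in place of code of your own. Each camera call takes 0.05 s, during which the arm holds its last target. There are 200 camera calls.

TASK

The battery in the charger with the yellow hatch is due for a change. With the fingertips press that hatch down once, gently, at its black dot until the push latch gives, let go so that it pops up, and watch that it stays standing open. Do not press it shut again, leave the blue hatch closed and untouched, and do not lift or shove the chargers or the other things on the table.

Things in the scene. Friction and masses are not known exactly. Their poses are not given: they have to be found in the camera images.
- yellow_mark (a point): Black dot, 14 mm across, on top of the yellow hatch: the place to press, 97 mm above the table. z axis out of the hatch's face (up when shut), x axis towards the hinge. The hatch is a plate 80 (x) x 60 (y) x 14 mm, its top 17 mm above the charger's top; the dot lies midway across, 64 mm from the hinge and 16 mm from the free edge.
- yellow_hatch (a joint): Hatch angle, rad: 0 shut (within 0.01), negative pressed in, 1.25 fully open. At the dot it yields at 2 to 3 N; the push-push latch lets go 6 mm down (-0.09), the stop is 8 mm down (-0.13): press to the stop. When the finger then leaves (5 mm/s or faster) a damped spring lifts it to 1.25 in about 1 s and holds it there. Pressed fully down again it latches shut. Latched, it cannot be pried open.
- yellow_pin (a joint): Sideways place (m) of the small steel latch pin under the yellow hatch, not to be handled. 0 when latched, about +0.010 when a press has freed it; then it creeps to negative values over several seconds while the hatch stands open. Hatch down with the pin below -0.004: it is being latched shut again.
- yellow_charger: Grey plastic battery charger with the yellow hatch on top, loose on rubber feet, 140 x 95 x 80 mm high without the hatch, about 1.3 kg. Origin at the centre of its underside; x runs from the free edge of the hatch to its hinge, z up. The hinge line lies 40 mm along +x from the origin, 86 mm up, parallel to y.
- blue_mark (a point): Black dot on the blue hatch of the other charger, placed like yellow_mark. Not to be pressed.
- blue_hatch (a joint): Angle of the blue hatch in rad, as yellow_hatch. It must stay shut.
- blue_charger: The other charger, the same in all but its blue hatch.
- tape_center (a point): Centre of a roll of blue masking tape lying flat, 80 mm across, 24 mm high, loose, between the chargers.
- pot_center (a point): Centre (45 mm up) of a loose white ceramic pot, 100 mm across, 90 mm high.
- can_black_center (a point): Centre (95 mm up) of a loose black and bare-metal spray can, 64 mm across, 190 mm high.
- can_orange_center (a point): Centre (95 mm up) of a loose orange and bare-metal spray can, 64 mm across, 190 mm high.
- sculpture_center (a point): Centre (55 mm up) of a small loose lumpy yellow sculpture, about 110 mm across and 110 mm high.
- brush_grip (a point): Grip of a loose paint brush lying on the table at the left.
There are look-alikes about, which are no part of the job. What is shaped like the yellow_charger but green is not meant.

How it is judged (in metres and radians):
On the way, in this order (a step that is already met when the one before it is completed fails the run):
1. a fingertip presses the yellow hatch in until the latch gives (value of joint yellow_hatch below -0.075 rad and contact force between the fingers and yellow_charger above 0.5 N), for 0.02 s.
2. the yellow hatch, let go, has sprung up and stays open untouched for 1.5 s (value of joint yellow_hatch above 1 rad and contact force between each of the fingers, the arm and yellow_charger below 0.1 N), for 1.5 s.
At the end, for the whole second after the job is handed in: The yellow hatch stands open (above 1.0 rad of 1.25) and still, the blue hatch is shut, and both chargers stand level within 20 mm of where they were (value of joint yellow_hatch above 1 rad and velocity of joint yellow_hatch between -0.1 and 0.1 rad/s and value of joint blue_hatch between -0.03 and 0.03 rad and distance of each of yellow_charger, blue_charger from where it was at the start of the episode below 0.02 m and angle between yellow_charger's own z axis and vertical below 0.05 rad); the robot touches nothing.
It fails at once if the yellow hatch is pressed shut again after it has opened (value of joint yellow_hatch below -0.03 rad and value of joint yellow_pin below -0.004 m).
It fails at once if the blue hatch is pressed or opened, or its charger pushed (over 2 N) (value of joint blue_hatch below -0.03 rad or value of joint blue_hatch above 0.05 rad or contact force between any of the fingers, the arm and blue_charger above 2 N).
It fails at once if the yellow hatch or its charger is pushed roughly (over 45 N) (contact force between any of the fingers, the arm and yellow_charger above 45 N).
It fails at once if a charger is lifted or shoved (over 30 mm along, 12 mm up) (distance of any of yellow_charger, blue_charger from where it was at the start of the episode above 0.03 m or height (world z) of any of yellow_charger, blue_charger above 0.012 m).
It fails at once if another thing on the table is lifted or pushed over 30 mm away (distance of any of tape_center, pot_center, can_black_center, can_orange_center, sculpture_center, brush_grip from where it was at the start of the episode above 0.03 m).
It also fails if it takes over 35 s, if anything falls off the work surface, if the arm or the gripper's body presses on something with over 40 N, if the wrist force passes 120 N, or if a joint passes its speed limit or range.

## Working session

There is one attempt and no reset: what is moved stays moved. The work goes in short steps, Python scripts to look and compute and a tool call to move; the robot and the scene stay as the last step left them, time stands still between calls to the robot, and variables do not carry over. Pictures are saved under pics/ and viewed, at most 10 in all, crops included, and the job is handed in when it is done.

Besides the shell and the picture viewer there is one more tool, called after "Request:" by a JSON object that holds its "api" and its "payload", one argument or row to a line. servo_tool: Moves the arm, as the interface text tells. Its arguments: {"type":"object","properties":{"increments":{"type":"string"},"jaw":{"type":"number"},"grip_force":{"type":"number"}},"required":["increments"]}

```bash
mkdir -p pics; cat > h.py <<'E'
import numpy as np, cv2
from station import ctrl
def save(p,n): cv2.imwrite('pics/'+n,p['color'][:,:,::-1])
def ray(p,u,v,z):
    d=p['T'][:3,:3]@np.linalg.inv(p['mtx'])@[u,v,1.]; o=p['T'][:3,3]
    return o+d*(z-o[2])/d[2]
def proj(p,X):
    c=np.linalg.inv(p['T'])@np.r_[X,1]; q=p['mtx']@c[:3]; return q[:2]/q[2]
E
python3 - <<'E'
from h import *
a=ctrl.read_camera('top');b=ctrl.read_camera('scene')
save(dict(color=np.hstack([a['color'],b['color']])[:, :]),'x.png')
im=cv2.imread('pics/x.png');cv2.imwrite('pics/both.png',cv2.resize(np.vstack([im[:,:512],im[:,512:]]),(400,600)) if 0 else cv2.resize(im,(800,300)))
save(a,'top.png');save(b,'scene.png')
for p,n in((a,'top'),(b,'scene')):
  for t in('yellow_mark','blue_mark','yellow_charger','yellow_hatch'):
    for d in ctrl.silhouettes(p,t)[:4]:
      m=np.argwhere(d['pixels']).mean(0)[::-1]
      print(n,t,round(d['p'],2),d['extent'],m.round(1),d['pixels'].sum(),ray(p,*m,97).round(0))
s=ctrl.sense();print(s)
E
```

```text
top yellow_mark 0.78 [111.3, 245.7, 142.5, 275.8] [128.3 258.5] 505 [338. 352.  97.]
top yellow_mark 0.62 [128.5, 176.6, 157.0, 205.9] [143.7 191.6] 576 [539. 309.  97.]
top blue_mark 0.56 [289.6, 175.3, 319.8, 206.1] [303.4 189.5] 520 [ 541. -180.   97.]
top yellow_charger 0.97 [104.2, 229.2, 160.3, 286.8] [132.  257.8] 1749 [340. 341.  97.]
top yellow_charger 0.92 [123.0, 166.6, 174.2, 219.3] [147.7 192.3] 1627 [537. 297.  97.]
top yellow_hatch 0.9 [127.5, 177.3, 159.6, 206.5] [143.4 191.4] 532 [540. 310.  97.]
top yellow_hatch 0.72 [112.0, 246.9, 143.6, 274.5] [128.4 258.1] 551 [339. 352.  97.]
scene yellow_mark 0.9 [310.6, 137.1, 330.1, 160.5] [319.7 149.1] 296 [544. 308.  97.]
scene yellow_mark 0.52 [287.0, 99.5, 300.4, 121.7] [292.3 111.8] 213 [346. 346.  97.]
scene blue_mark 0.66 [193.6, 214.0, 223.4, 231.7] [207.7 222.9] 434 [ 547. -185.   97.]
scene yellow_charger 0.72 [275.6, 96.2, 306.4, 137.6] [291.5 119.2] 954 [373. 319.  97.]
scene yellow_charger 0.69 [296.1, 130.6, 338.6, 180.8] [318.2 157. ] 1288 [567. 280.  97.]
scene yellow_hatch 0.65 [285.9, 100.4, 300.3, 127.0] [2
[... 278 characters left out ...]
e-03, -7.82971708e-04, -4.93997403e-04, -6.02266631e-04,
       -2.40497084e-05, -3.92584948e-04, -1.68952268e-04]), 'joint_torque': array([-6.17658461e-04, -3.79441702e+01,  1.45330341e-01, -2.30627382e+01,
        1.22485834e-02,  3.24167639e-03,  5.15514117e-06]), 'ee_pos': array([ 193.69211286, -514.74820364,  213.56701058]), 'orientation': array([[ 9.35927338e-01,  3.52193154e-01, -2.67051957e-05],
       [ 3.52193155e-01, -9.35927336e-01,  6.47448109e-05],
       [-2.19144351e-06, -7.00018256e-05, -9.99999998e-01]]), 'wrist_force': array([-0.34436497,  0.13318964, -0.79934907]), 'ft_torque': array([-0.02934262,  0.05652075, -0.01207442]), 'grasp_force': 0.0, 'width': 85.22449135285436}
```

View pics/top.png

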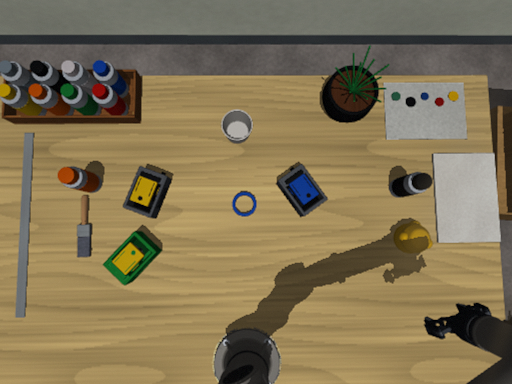

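View pics/scene.png

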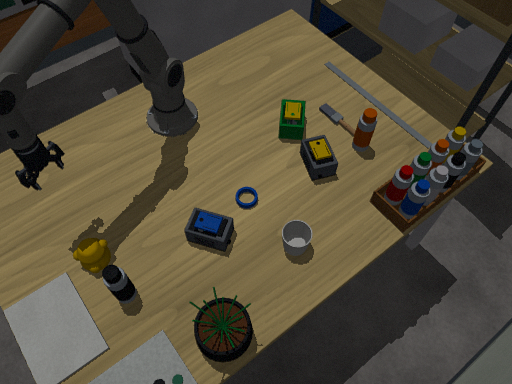

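Candidates for the yellow-hatched charger in the top view are the grey body with the yellow hatch at (147,192), the green look-alike at (132,258) and the grey body with the blue hatch at (302,190). I choose the grey one at (147,192) and check it in a crop.

```bash
python3 - <<'E'
from h import *
a=ctrl.read_camera('top');b=ctrl.read_camera('scene')
A=cv2.resize(a['color'][160:225,115:180],(400,400),interpolation=2);B=cv2.resize(b['color'][125:185,290:350],(400,400),interpolation=2)
save(dict(color=np.hstack([A,B])),'crop.png')
for p,(x0,y0,x1,y1) in((a,(120,160,180,225)),(b,(290,125,345,185))):
  hsv=cv2.cvtColor(p['color'],cv2.COLOR_RGB2HSV);m=((hsv[...,0]>22)&(hsv[...,0]<33)&(hsv[...,1]>200)&(hsv[...,2]>110)).astype(np.uint8)
  k=np.zeros_like(m);k[y0:y1,x0:x1]=m[y0:y1,x0:x1]
  pts=np.argwhere(k)[:,::-1].astype(np.float32)
  W=np.array([ray(p,*q,97)[:2] for q in pts],np.float32)
  r=cv2.minAreaRect(W);print(len(pts),r,cv2.boxPoints(r).round(0).tolist())
E
```

```text
484 ((541.8872680664062, 311.46209716796875), (59.349735260009766, 79.19895935058594), 68.38444519042969) [[494.0, 298.0], [568.0, 269.0], [590.0, 324.0], [516.0, 354.0]]
229 ((540.3964233398438, 310.1919250488281), (56.60176086425781, 75.84362030029297), 69.5642318725586) [[495.0, 297.0], [566.0, 270.0], [586.0, 323.0], [515.0, 350.0]]
```

View pics/crop.png

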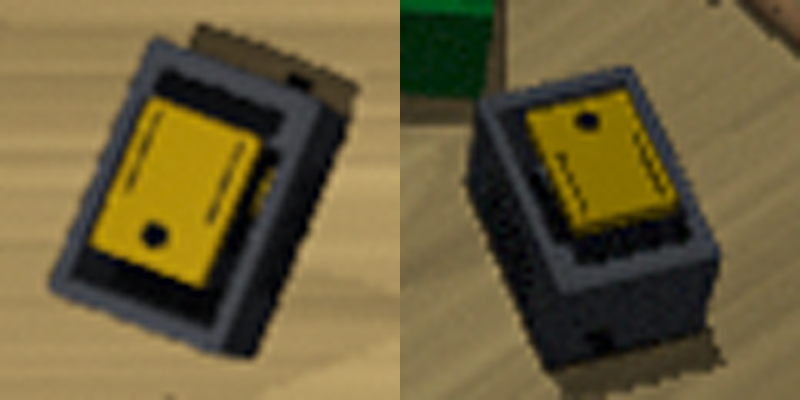

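The crop confirms the grey body with the yellow hatch. The dot is at top pixel ~(140,198), by the free edge on the robot's side. The hatch x axis has yaw ≈ -21°, and the dot lies at about (519,320). I now move to a point above it with the jaw shut.

Request:
{"api": "servo_tool", "payload": {
  "increments": "0 0 -4 0 0 0; 59.8 -66.7 -5 0 0 -2.41; 59.8 -66.7 -5 0 0 -2.41; 59.8 -66.7 -5 0 0 -2.41; 59.8 -66.7 -5 0 0 -2.41; 59.8 -66.7 -5 0 0 -2.41; 59.8 -66.7 -5 0 0 -2.41; 59.8 -66.7 -5 0 0 -2.41; 59.8 -66.7 -5 0 0 -2.41; 59.8 -66.7 -5 0 0 -2.41",
  "jaw": 0
}}

```text
time_s: 1.43
ee_pos: [329.9, -163.4, 258.1]
orientation: [[0.08, 0.997, 0.001], [0.997, -0.08, -0.001], [-0.001, 0.001, -1.0]]
wrist_force: [0.8, -1.3, 1.0]
width: 0.0
grasp_force: 0.0
```

```bash
cat > go.py <<'E'
import sys
from h import *
from scipy.spatial.transform import Rotation as Ro
s=ctrl.sense();R=s['orientation'];y=np.radians(158.6)
G=np.array([[np.cos(y),np.sin(y),0],[np.sin(y),-np.cos(y),0],[0,0,-1]])
t=np.array(list(map(float,sys.argv[1:4])))
print(s['time_s'],s['ee_pos'].round(1),'F',s['wrist_force'].round(1),'w',s['width'],'tips',ctrl.tcp_to_tips)
print((R.T@(t-s['ee_pos'])/10).round(2),Ro.from_matrix(R.T@G).as_rotvec().round(3))
E
python3 go.py 519 320 260
```

```text
1.4333 [ 329.9 -163.4  258.1] F [ 0.8 -1.3  1. ] w 0.04185076695114008 tips 17.0
[49.7  14.98 -0.23] [ 0.     0.002 -1.277]
```

Request:
{"api": "servo_tool", "payload": {
  "increments": "49.7 15 0 0 0 -1.277; 49.7 15 0 0 0 -1.277; 49.7 15 0 0 0 -1.277; 49.7 15 0 0 0 -1.277; 49.7 15 0 0 0 -1.277; 49.7 15 0 0 0 -1.277; 49.7 15 0 0 0 -1.277; 49.7 15 0 0 0 -1.277; 49.7 15 0 0 0 -1.277; 49.7 15 0 0 0 -1.277"
}}

```text
time_s: 2.27
ee_pos: [484.6, 223.3, 257.9]
orientation: [[-0.92, 0.391, 0.001], [0.391, 0.92, -0.0], [-0.001, 0.0, -1.0]]
wrist_force: [1.2, -0.0, 0.5]
width: -0.0
grasp_force: 0.0
```

```bash
python3 go.py 519 320 230
```

```text
2.2667 [484.6 223.3 257.9] F [ 1.2 -0.   0.5] w -0.0021337701161890247 tips 17.0
[ 0.62 10.24  2.79] [ 0.     0.001 -0.028]
```

Request:
{"api": "servo_tool", "payload": {
  "increments": "0.6 10.2 2.8 0 0 -0.028; 0.6 10.2 2.8 0 0 -0.028; 0.6 10.2 2.8 0 0 -0.028; 0.6 10.2 2.8 0 0 -0.028; 0.6 10.2 2.8 0 0 -0.028; 0.6 10.2 2.8 0 0 -0.028"
}}

```text
time_s: 2.77
ee_pos: [519.0, 316.9, 229.9]
orientation: [[-0.929, 0.371, 0.0], [0.371, 0.929, -0.001], [-0.001, -0.001, -1.0]]
wrist_force: [-0.3, -0.1, 0.0]
width: 0.2
grasp_force: 0.0
```

```bash
python3 - <<'E'
from h import *
a=ctrl.read_camera('wrist');save(a,'w1.png')
print(proj(a,[519,320,97]),a['T'][:3,3])
hsv=cv2.cvtColor(a['color'],cv2.COLOR_RGB2HSV);m=((hsv[...,0]>20)&(hsv[...,0]<35)&(hsv[...,1]>180)&(hsv[...,2]>100)).astype(np.uint8)
print([ (x[:5]) for x in cv2.connectedComponentsWithStats(m)[2] if x[4]>200])
E
python3 go.py 519 320 130
```

```text
[255.92775082 180.35534089] [457.87039488 341.80373569 389.14039271]
[array([     0,      0,    512,    384, 191350], dtype=int32), array([ 179,    0,   73,   49, 2278], dtype=int32), array([ 230,  165,   54,   66, 2973], dtype=int32)]
2.8167 [519.3 316.3 230.3] F [-0.   0.3  0.5] w 0.22910532019117164 tips 17.0
[ 0.18  0.34 10.03] [-0.001  0.001 -0.007]
```

View pics/w1.png

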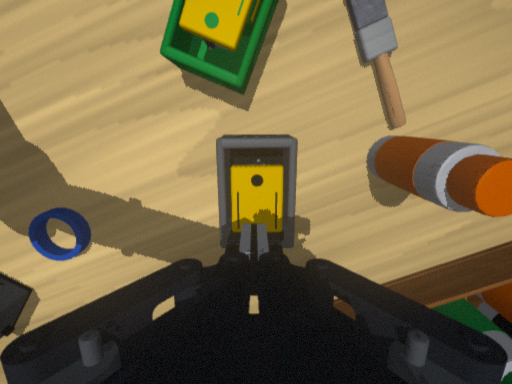

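The wrist view shows the black dot at (257,180.5) against a predicted (256,180.4), so the position holds. The green look-alike, with a green dot, is at (212,20). I descend to about 8 mm above the hatch.

Request:
{"api": "servo_tool", "payload": {
  "increments": "0.2 0.35 4 0 0 -0.007; 0.2 0.35 8 0 0 -0.007; 0.2 0.35 10 0 0 -0.007; 0.2 0.35 10.8 0 0 -0.007; 0.2 0.35 10.8 0 0 -0.007; 0.2 0.35 10.8 0 0 -0.007"
}}

```text
time_s: 3.32
ee_pos: [519.3, 321.4, 123.5]
orientation: [[-0.931, 0.365, 0.002], [0.365, 0.931, 0.001], [-0.002, 0.002, -1.0]]
wrist_force: [0.5, -0.2, 0.9]
width: -0.0
grasp_force: 0.0
```

```bash
python3 go.py 519 320 108
```

```text
3.3167 [519.3 321.4 123.5] F [ 0.5 -0.2  0.9] w -0.025520867803627067 tips 17.0
[-0.02 -0.14  1.55] [ 0.002  0.002 -0.   ]
```

Request:
{"api": "servo_tool", "payload": {
  "increments": "0 -0.1 0.5 0 0 0; 0 -0.1 0.8 0 0 0; 0 -0.1 1.0 0 0 0; 0 -0.1 1.1 0 0 0; 0 -0.1 1.2 0 0 0; 0 -0.1 1.3 0 0 0; 0 -0.1 1.4 0 0 0; 0 -0.1 1.4 0 0 0"
}}

```text
time_s: 3.98
ee_pos: [517.6, 320.8, 107.5]
orientation: [[-0.932, 0.363, -0.0], [0.363, 0.932, -0.0], [0.0, -0.0, -1.0]]
wrist_force: [0.6, 0.1, -0.5]
width: 0.2
grasp_force: 0.0
```

Request:
{"api": "servo_tool", "payload": {
  "increments": "0 0 0.1 0 0 0; 0 0 0.1 0 0 0; 0 0 0.1 0 0 0"
}}

```text
time_s: 4.23
ee_pos: [517.7, 320.9, 106.7]
orientation: [[-0.932, 0.363, -0.0], [0.363, 0.932, -0.0], [0.0, -0.0, -1.0]]
wrist_force: [0.7, -0.0, 0.8]
width: -0.1
grasp_force: 0.0
```

```bash
python3 - <<'E'
from h import *
for i in range(4):
  a=ctrl.read_camera('scene');s=ctrl.sense();print(s['ee_pos'].round(1),s['wrist_force'].round(1),s['joint_torque'].round(2))
save(dict(color=cv2.resize(a['color'][110:190,270:370],(800,600),interpolation=2)),'s2.png')
E
```

```text
[517.7 320.9 106.8] [ 0.3  0.3 -0.3] [-0.000e+00 -4.367e+01 -9.980e+00 -2.003e+01  1.000e-02  0.000e+00
 -0.000e+00]
[517.8 320.9 106.8] [-0.9 -0.  -0.3] [ 0.000e+00 -4.368e+01 -9.980e+00 -2.003e+01  1.000e-02  0.000e+00
 -0.000e+00]
[517.7 320.9 106.8] [-0.1  0.5 -0.2] [ 0.000e+00 -4.369e+01 -9.980e+00 -2.004e+01  1.000e-02  0.000e+00
  0.000e+00]
[517.8 320.9 106.8] [0.6 1.1 0. ] [ 0.000e+00 -4.370e+01 -9.980e+00 -2.005e+01  1.000e-02  0.000e+00
 -0.000e+00]
```

View pics/s2.png

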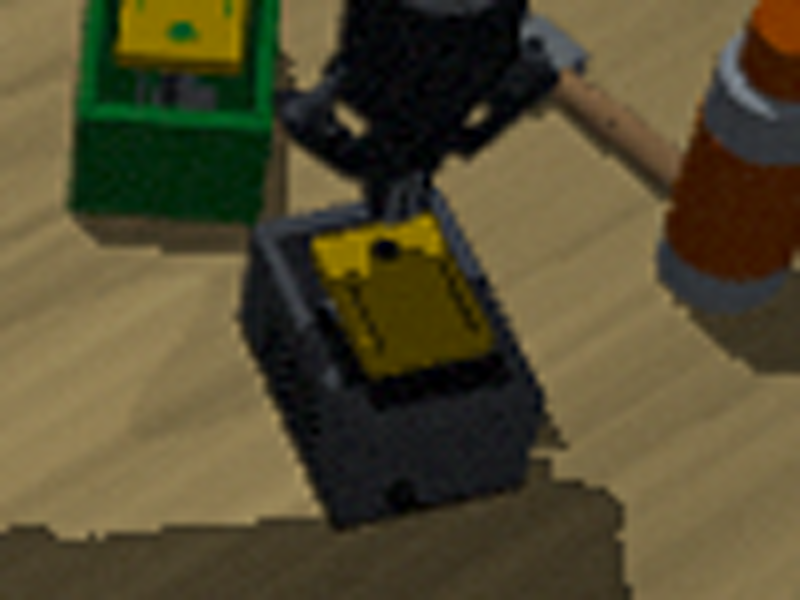

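```bash
python3 - <<'E'
from h import *
a=ctrl.read_camera('scene');w=ctrl.read_camera('wrist');t=ctrl.read_camera('top');s=ctrl.sense()
tip=s['ee_pos']+17*s['orientation'][:,2]
for n,p in(('scene',a),('wrist',w),('top',t)): print(n,'tip',proj(p,tip).round(1),'dot',proj(p,[519,320,97]).round(1))
print(ray(a,318.1,142.9,97))
A=cv2.resize(w['color'][150:340,160:352],(400,400),interpolation=2);B=cv2.resize(t['color'][165:225,115:175],(400,400),interpolation=2)
save(dict(color=np.hstack([A,B])),'c3.png')
E
```

```text
scene tip [317.2 144.1] dot [317.5 143.2]
wrist tip [253.  217.6] dot [252.4 223.4]
top tip [140.4 198.8] dot [140.  198.2]
[519.37997177 322.63542357  97.        ]
```

View pics/c3.png

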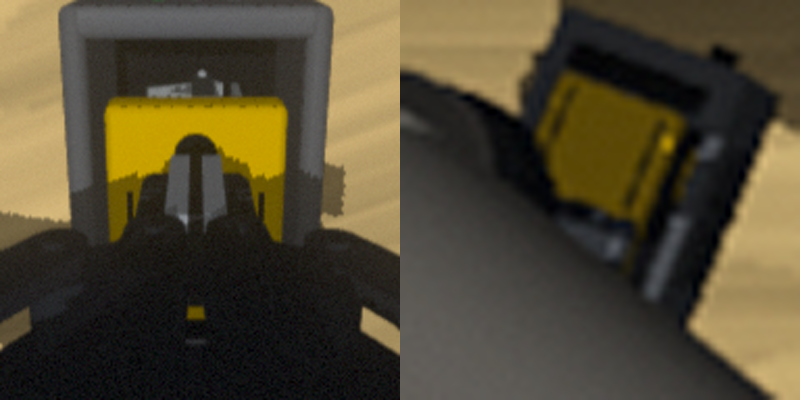

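The scene view shows the shut fingertips at (320,139) against a predicted (317,144), so the tips stand about 10 mm higher than nominal and there is no contact yet. I go on down slowly, watching the force.

Request:
{"api": "servo_tool", "payload": {
  "increments": "0 0 0.1 0 0 0; 0 0 0.2 0 0 0; 0 0 0.3 0 0 0; 0 0 0.4 0 0 0; 0 0 0.4 0 0 0"
}}

```text
time_s: 5.0
ee_pos: [517.6, 320.7, 102.4]
orientation: [[-0.932, 0.363, -0.001], [0.363, 0.932, -0.0], [0.0, -0.001, -1.0]]
wrist_force: [-0.2, -0.6, 0.3]
width: 0.0
grasp_force: 0.0
```

```bash
python3 - <<'E'
from h import *
F=[]
for i in range(6): a=ctrl.read_camera('scene');F.append(ctrl.sense()['wrist_force'])
s=ctrl.sense();print(s['ee_pos'],np.mean(F,0))
from math import *
tip=s['ee_pos']+17*s['orientation'][:,2];print([proj(a,tip+[0,0,d]).round(1).tolist() for d in(0,10,20)])
E
```

```text
[517.75035812 320.93425907 102.83549568] [-0.28959715  0.01331034 -0.18391418]
[[317.1, 144.7], [317.4, 143.0], [317.8, 141.3]]
```

```bash
python3 - <<'E'
from h import *
a=ctrl.read_camera('scene');w=ctrl.read_camera('wrist');s=ctrl.sense()
for d in(17,10,5,0,-5): 
  X=s['ee_pos']+d*s['orientation'][:,2];print(d,proj(a,X).round(1),proj(w,X).round(1))
A=cv2.resize(w['color'][200:260,225:285],(400,400),interpolation=2);B=cv2.resize(a['color'][125:165,300:340],(400,400),interpolation=2)
save(dict(color=np.hstack([A,B])),'c4.png')
E
```

```text
17 [317.1 144.7] [253.  217.7]
10 [317.3 143.6] [253.  221.3]
5 [317.5 142.7] [253.  224.1]
0 [317.7 141.9] [253. 227.]
-5 [317.8 141. ] [252.9 230.1]
```

View pics/c4.png

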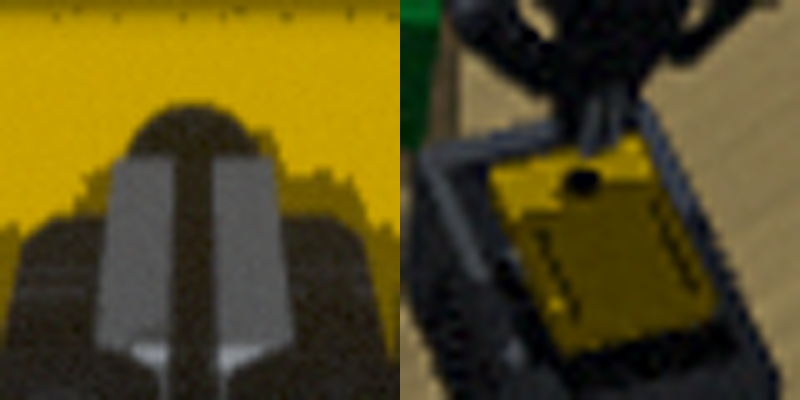

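Both views put the tips roughly 15–25 mm above the nominal place, still clear of the hatch. I go on down under force watch.

Request:
{"api": "servo_tool", "payload": {
  "increments": "0.1 0 0.1 0 0 0; 0.1 0 0.2 0 0 0; 0.1 0 0.3 0 0 0; 0.1 0 0.4 0 0 0; 0.1 0 0.5 0 0 0; 0.1 0 0.6 0 0 0; 0.1 0 0.6 0 0 0"
}}

```text
time_s: 5.98
ee_pos: [516.6, 321.1, 96.4]
orientation: [[-0.932, 0.363, -0.001], [0.363, 0.932, -0.0], [0.0, -0.001, -1.0]]
wrist_force: [-0.3, 0.4, -0.7]
width: 0.2
grasp_force: 0.0
```

```bash
cat > f.py <<'E'
from h import *
F=[]
for i in range(4): w=ctrl.read_camera('wrist');F.append(ctrl.sense()['wrist_force'])
s=ctrl.sense();print(s['time_s'],s['ee_pos'].round(1),np.mean(F,0).round(2),s['width'])
E
python3 f.py
```

```text
6.1833 [516.9 321.2  96.8] [-0.26  0.22  0.07] 0.2313003099331609
```

Request:
{"api": "servo_tool", "payload": {
  "increments": "0 0 0.1 0 0 0; 0 0 0.2 0 0 0; 0 0 0.3 0 0 0; 0 0 0.4 0 0 0; 0 0 0.4 0 0 0"
}}

```text
time_s: 6.6
ee_pos: [516.7, 321.1, 92.4]
orientation: [[-0.932, 0.363, -0.0], [0.363, 0.932, -0.0], [0.0, -0.001, -1.0]]
wrist_force: [-0.8, -0.2, 1.1]
width: -0.1
grasp_force: 0.0
```

```bash
cat >> f.py <<'E'
a=ctrl.read_camera('scene')
for d in(17,0,-10,-20): 
  X=s['ee_pos']+d*s['orientation'][:,2];print(d,proj(a,X).round(1),proj(w,X).round(1))
A=cv2.resize(w['color'][200:260,225:285],(400,400),interpolation=2);B=cv2.resize(a['color'][125:165,300:340],(400,400),interpolation=2)
save(dict(color=np.hstack([A,B])),'c5.png')
E
python3 f.py
```

```text
6.8 [516.8 321.3  92.8] [0.16 0.04 0.2 ] 0.30602103911545375
17 [316.6 146.2] [253.1 217.7]
0 [317.2 143.4] [253. 227.]
-10 [317.6 141.6] [253.  233.3]
-20 [317.9 139.9] [253.  240.5]
```

View pics/c5.png

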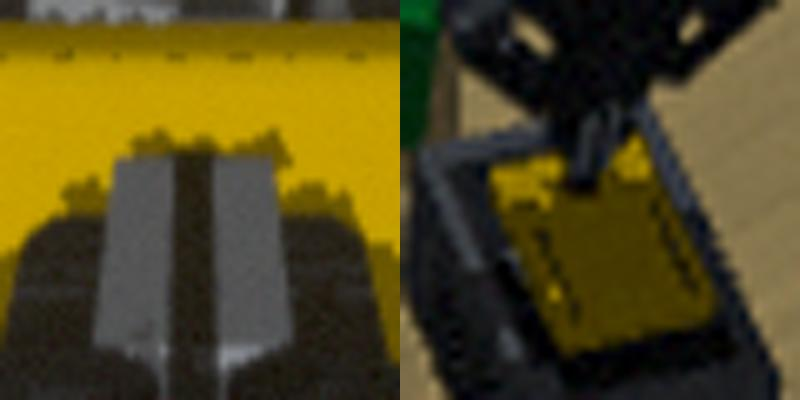

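The tips now just cover the dot at scene ~(318,143), and their shadow closes in, so contact is a few mm away.

Request:
{"api": "servo_tool", "payload": {
  "increments": "0 0 0.1 0 0 0; 0 0 0.2 0 0 0; 0 0 0.3 0 0 0; 0 0 0.4 0 0 0; 0 0 0.4 0 0 0"
}}

```text
time_s: 7.27
ee_pos: [516.6, 321.1, 88.4]
orientation: [[-0.932, 0.363, -0.0], [0.363, 0.932, -0.0], [0.0, -0.001, -1.0]]
wrist_force: [0.3, -0.3, 0.1]
width: -0.1
grasp_force: 0.0
```

```bash
python3 f.py|head -1
```

```text
7.4667 [516.8 321.3  88.8] [-0.24 -0.02  0.29] 0.1154023554356474
```

Request:
{"api": "servo_tool", "payload": {
  "increments": "0 0 0.1 0 0 0; 0 0 0.2 0 0 0; 0 0 0.3 0 0 0; 0 0 0.4 0 0 0; 0 0 0.4 0 0 0"
}}

```text
time_s: 7.93
ee_pos: [516.7, 321.0, 84.4]
orientation: [[-0.932, 0.363, -0.0], [0.363, 0.932, -0.0], [0.0, -0.001, -1.0]]
wrist_force: [0.6, -0.1, 0.1]
width: 0.2
grasp_force: 0.0
```

```bash
python3 f.py
```

```text
8.1333 [516.8 321.2  84.8] [-0.38  0.18  0.42] 0.5416134709355664
17 [316.4 147.6] [253.  217.7]
0 [316.9 144.7] [253. 227.]
-10 [317.3 143. ] [252.9 233.4]
-20 [317.6 141.3] [252.9 240.5]
```

View pics/c5.png

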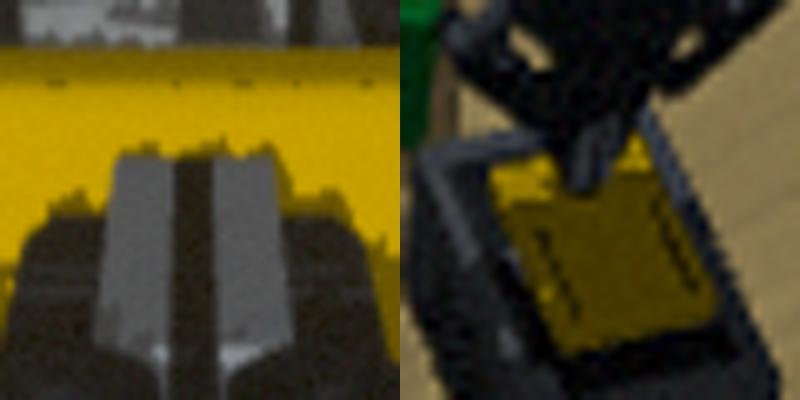

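The tips are over the dot (hidden at scene ~(318,143)) with the shadow almost touching them. I carry on.

Request:
{"api": "servo_tool", "payload": {
  "increments": "0 0 0.1 0 0 0; 0 0 0.2 0 0 0; 0 0 0.3 0 0 0; 0 0 0.3 0 0 0"
}}

```text
time_s: 8.52
ee_pos: [516.7, 321.0, 81.4]
orientation: [[-0.932, 0.363, -0.0], [0.363, 0.932, -0.0], [0.0, -0.001, -1.0]]
wrist_force: [0.3, -0.5, -0.2]
width: -0.0
grasp_force: 0.0
```

```bash
python3 f.py|head -1
```

```text
8.7167 [516.8 321.2  81.8] [-0.19  0.04  0.07] 0.11191711018554662
```

Request:
{"api": "servo_tool", "payload": {
  "increments": "0 0 0.1 0 0 0; 0 0 0.2 0 0 0; 0 0 0.3 0 0 0; 0 0 0.3 0 0 0"
}}

```text
time_s: 9.1
ee_pos: [516.8, 321.3, 78.9]
orientation: [[-0.932, 0.363, 0.0], [0.363, 0.932, 0.0], [0.0, 0.0, -1.0]]
wrist_force: [-1.0, 0.2, 2.1]
width: 0.2
grasp_force: 1.0
```

```bash
python3 f.py|head -1
```

```text
9.3 [516.8 321.3  79. ] [-0.67 -0.    2.24] 0.2513728137520969
```

Contact: 2.2 N at TCP z 79. I press on towards the stop, about 8 mm.

Request:
{"api": "servo_tool", "payload": {
  "increments": "0 0 0.1 0 0 0; 0 0 0.2 0 0 0; 0 0 0.3 0 0 0; 0 0 0.4 0 0 0; 0 0 0.5 0 0 0; 0 0 0.5 0 0 0"
}}

```text
time_s: 9.85
ee_pos: [516.2, 321.6, 73.5]
orientation: [[-0.932, 0.363, -0.001], [0.363, 0.932, 0.0], [0.001, -0.0, -1.0]]
wrist_force: [-2.2, 0.5, 1.7]
width: 0.3
grasp_force: 1.2
```

```bash
python3 f.py|head -1
```

```text
10.05 [516.6 321.5  73.8] [-1.79  0.33  2.39] -0.02206142434615706
```

Request:
{"api": "servo_tool", "payload": {
  "increments": "0 0 0.1 0 0 0; 0 0 0.2 0 0 0; 0 0 0.2 0 0 0"
}}

```text
time_s: 10.35
ee_pos: [516.7, 321.5, 71.8]
orientation: [[-0.932, 0.363, -0.0], [0.363, 0.932, 0.0], [0.0, 0.0, -1.0]]
wrist_force: [-2.1, 0.3, 2.5]
width: -0.2
grasp_force: 1.6
```

```bash
python3 f.py|head -1
```

```text
10.55 [516.7 321.5  71.8] [-1.59  0.93  2.58] -0.11474126374881542
```

Request:
{"api": "servo_tool", "payload": {
  "increments": "0 0 0.05 0 0 0; 0 0 0.1 0 0 0; 0 0 0.1 0 0 0"
}}

```text
time_s: 10.85
ee_pos: [516.7, 321.5, 71.5]
orientation: [[-0.932, 0.363, 0.0], [0.363, 0.932, 0.0], [-0.0, 0.0, -1.0]]
wrist_force: [-2.9, 1.0, 6.5]
width: 0.0
grasp_force: 3.2
```

```bash
python3 f.py|head -1
```

```text
11.05 [516.7 321.5  71.5] [-3.32 -0.09  5.91] 0.12268426087715906
```

The stop is reached (6 N). I release quickly, upwards and away from the hinge (tool +x).

Request:
{"api": "servo_tool", "payload": {
  "increments": "0 0 -3 0 0 0; 1 0 -6.5 0 0 0; 3 0 -10 0 0 0; 5 0 -13.5 0 0 0; 7 0 -16 0 0 0; 9 0 -17 0 0 0; 9 0 -17 0 0 0; 9 0 -17 0 0 0; 9 0 -17 0 0 0; 9 0 -17 0 0 0"
}}

```text
time_s: 11.93
ee_pos: [434.6, 351.8, 239.0]
orientation: [[-0.931, 0.366, -0.001], [0.366, 0.931, -0.003], [-0.0, -0.003, -1.0]]
wrist_force: [0.8, -1.0, 0.6]
width: -0.0
grasp_force: 0.0
```

Request:
{"api": "servo_tool", "payload": {
  "increments": "0 0 0 0 0 0; 0 0 0 0 0 0; 0 0 0 0 0 0; 0 0 0 0 0 0; 0 0 0 0 0 0; 0 0 0 0 0 0; 0 0 0 0 0 0; 0 0 0 0 0 0; 0 0 0 0 0 0; 0 0 0 0 0 0"
}}

```text
time_s: 12.77
ee_pos: [433.0, 353.9, 240.8]
orientation: [[-0.932, 0.363, 0.0], [0.363, 0.932, -0.0], [-0.0, 0.0, -1.0]]
wrist_force: [-0.3, -0.5, -0.2]
width: -0.3
grasp_force: 0.0
```

```bash
python3 - <<'E'
from h import *
a=ctrl.read_camera('scene');s=ctrl.sense();print(s['time_s'],s['ee_pos'],s['wrist_force'])
save(dict(color=cv2.resize(a['color'][90:190,250:370],(720,600),interpolation=2)),'o1.png')
E
```

```text
12.8167 [432.97281354 353.90858796 240.79090649] [-0.05178897  0.22556196 -0.21609154]
```

View pics/o1.png

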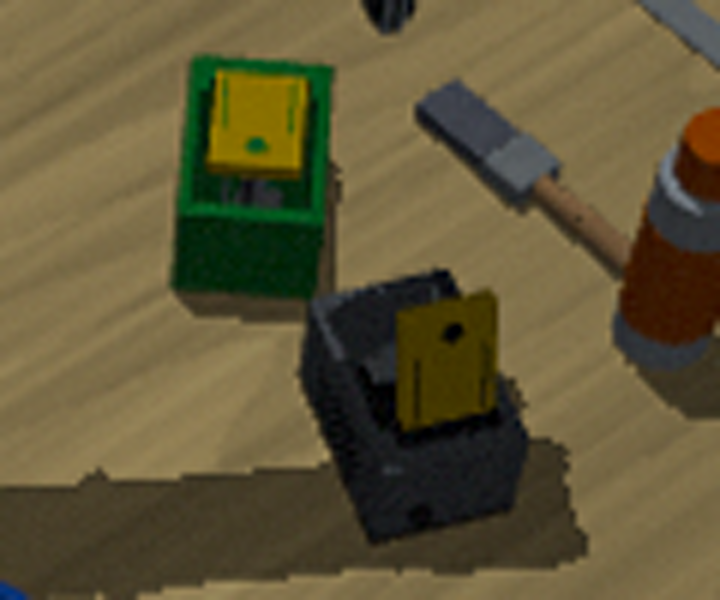

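The yellow hatch stands upright (crop ~(447,360)), and the arm is clear. I wait a while, then compare images numerically to see that it stays open.

Request:
{"api": "servo_tool", "payload": {
  "increments": "0 0 0 0 0 0; 0 0 0 0 0 0; 0 0 0 0 0 0; 0 0 0 0 0 0; 0 0 0 0 0 0; 0 0 0 0 0 0; 0 0 0 0 0 0; 0 0 0 0 0 0; 0 0 0 0 0 0; 0 0 0 0 0 0"
}}

```text
time_s: 13.65
ee_pos: [433.0, 354.0, 240.8]
orientation: [[-0.932, 0.363, 0.0], [0.363, 0.932, 0.0], [0.0, 0.0, -1.0]]
wrist_force: [-1.0, -0.4, -0.1]
width: 0.1
grasp_force: 0.0
```

Request:
{"api": "servo_tool", "payload": {
  "increments": "0 0 0 0 0 0; 0 0 0 0 0 0; 0 0 0 0 0 0; 0 0 0 0 0 0; 0 0 0 0 0 0; 0 0 0 0 0 0; 0 0 0 0 0 0; 0 0 0 0 0 0; 0 0 0 0 0 0; 0 0 0 0 0 0"
}}

```text
time_s: 14.48
ee_pos: [433.0, 353.9, 240.8]
orientation: [[-0.932, 0.363, 0.0], [0.363, 0.932, -0.0], [-0.0, -0.0, -1.0]]
wrist_force: [-1.1, -0.8, 0.4]
width: 0.1
grasp_force: 0.0
```

Request:
{"api": "servo_tool", "payload": {
  "increments": "0 0 0 0 0 0; 0 0 0 0 0 0; 0 0 0 0 0 0; 0 0 0 0 0 0; 0 0 0 0 0 0; 0 0 0 0 0 0; 0 0 0 0 0 0; 0 0 0 0 0 0; 0 0 0 0 0 0; 0 0 0 0 0 0"
}}

```text
time_s: 15.32
ee_pos: [433.0, 353.9, 240.8]
orientation: [[-0.932, 0.363, 0.0], [0.363, 0.932, -0.0], [-0.0, -0.0, -1.0]]
wrist_force: [-0.5, -0.3, -0.6]
width: -0.0
grasp_force: 0.0
```

```bash
python3 - <<'E'
from h import *
a=ctrl.read_camera('scene');o=cv2.imread('pics/o1.png')[:,:,::-1]
n=cv2.resize(a['color'][90:190,250:370],(720,600),interpolation=2)
d=np.abs(cv2.blur(n,(9,9)).astype(int)-cv2.blur(o,(9,9)))[270:550,280:540].max(2);ok=(d>30).mean()<.01
print(ctrl.sense()['time_s'],d.mean(),(d>30).mean(),ok)
if ok: print(ctrl.hand_in())
E
```

```text
15.3667 2.225934065934066 0.0 True
the job is handed in; nothing more can be done
None
```

I pressed the yellow hatch once to its stop (about 6 N) and let go; it sprang up and was unchanged in the camera view 2.5 s later, nothing else was touched, and I handed the job in at 15.4 s (no verdict was returned).

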